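Set up the window plate and shine the torch through it

TASK

Set up the light experiment: take the plate with the square window out of the storage rack, push it upright and fully home into the slot of the wooden stand, and let go of it. Then draw the torch out of its leaning holder, turn it level and finish holding it in the air on the robot's side of the plate, touching nothing else, with its lens about 8 cm from the plate, level with the window's centre and pointing squarely through it. Keep holding it there at the end; leave the blank plate in the rack and do not disturb the bottle, the dish or the battery box.

Things in the scene. Friction and masses are not known exactly. Their poses are not given: they have to be found in the camera images.
- window_plate: loose plywood plate with a square window, standing upright in one of the two slots of the rack (either one), about 60 g. 8 mm thick (its x), 90 mm wide (its y), 110 mm tall (its z, up). Origin: centre of its lower edge. The window is a 30 x 30 mm through hole, centred across the width, its centre 65 mm above the lower edge. The solid strip above the window is 30 mm tall: pinch it there across the 8 mm thickness. Either face may look to the robot.
- blank_plate: loose plywood plate of the same 8 x 90 x 110 mm and the same axes and origin but with no window, standing in the other slot of the rack. Leave it there.
- rack: fixed wooden storage block 150 (x) x 120 (y) x 45 (z) mm; origin: centre of its underside, on the table. Two slots across it, parallel to its y, at its x = -40 and +40 mm; each 10 mm wide, 92 mm long, 25 mm deep, so a plate's lower edge stands 20 mm and its top 130 mm above the table.
- stand: fixed wooden block 60 (x) x 130 (y) x 75 (z) mm; origin: centre of its underside, on the table; its -x side faces the robot. One slot in the middle of its top, parallel to its y: 10 mm wide (x), 94 mm long (y), 30 mm deep, no chamfer, so the slot's floor is 45 mm above the table. A plate fully home has its origin at the stand's (0, 0, 45 mm), its top 155 mm and the window's centre 110 mm above the table; the window's axis is then the stand's x axis.
- holder: fixed grey plastic torch holder; origin: centre of the underside of its foot (120 x 80 x 15 mm), on the table. A round tube (36 mm outside, 27 mm inside, 50 mm deep) leans in its x-z plane at 45 degrees, its mouth towards its +x and up. Draw the torch out along the tube: 50 mm or more along the holder's (0.707, 0, 0.707).
- socket_floor (a point): centre of the floor inside the holder's tube, about 34 mm above the table; its axes are those of the holder.
- torch: loose aluminium torch, round, 150 mm long, about 120 g; origin: centre of its tail end; its x runs along its axis from tail to lens. Handle 24 mm in diameter from 0 to 112 mm, then a head widening to 34 mm from 120 to 150 mm. Its tail stands in the holder's tube, so it leans at 45 degrees with its lens up, and about 100 mm of it shows. Its centre of mass is about 84 mm from the tail, where it is best pinched across its 24 mm.
- torch_lens (a point): centre of the torch's lens, 150 mm from the tail; axes as the torch's.
- torch_tail (a point): centre of the torch's tail end; axes as the torch's.
- glue_bottle: bystander: white bottle with a yellow cap, 54 mm in diameter, 120 mm tall, beyond the work; origin under its centre.
- dish: bystander: red bowl, 90 mm in diameter, 30 mm tall, on the robot's side of the stand; origin under its centre.
- battery_box: bystander: grey box 100 x 65 x 35 mm, beyond the work; origin under its centre.
There are look-alikes about, which are no part of the job. Leave any green, pink or turquoise look-alike of the window_plate alone.

How it is judged (in metres and radians):
On the way, in this order (a step that is already met when the one before it is completed fails the run):
1. the window plate stands fully home in the stand's slot and is let go (x of window_plate in the frame of stand between -0.006 and 0.006 m and y of window_plate in the frame of stand between -0.008 and 0.008 m and z of window_plate in the frame of stand between 0.04 and 0.05 m and angle between window_plate's own z axis and vertical below 0.12 rad and angle between the x axis of window_plate and the x axis of stand, either way round below 0.12 rad and contact force between the fingers and window_plate below 0.1 N), for 0.2 s.
2. the torch is drawn clear of its holder (distance between torch_tail and socket_floor above 0.055 m and contact force between torch and holder below 0.05 N and contact force between the fingers and torch above 1 N), for 0.1 s.
At the end, for the whole second after the job is handed in: Plate home in the slot (height 5 mm, 6 mm across, 8 mm along, 0.12 rad), not touched. Torch held still, touching nothing else, tail to the robot, level and in line with the stand's x within 0.2 rad, lens 40 to 120 mm before the plate, within 20 mm of the window's axis sideways and in height (all of step 1 and angle between torch's own x axis and vertical between 1.3708 and 1.7708 rad and angle between the x axis of torch and the x axis of stand, either way round below 0.2 rad and x of torch_lens in the frame of stand between -0.124 and -0.044 m and y of torch_lens in the frame of stand between -0.02 and 0.02 m and z of torch_lens in the frame of stand between 0.09 and 0.13 m and x of torch_tail in the frame of stand below -0.17 m and contact force between the fingers and torch above 1 N and contact force between torch and holder below 0.05 N and contact force between torch and stand below 0.05 N and contact force between torch and window_plate below 0.05 N and contact force between torch and rack below 0.05 N and contact force between torch and dish below 0.05 N and linear speed of torch below 0.03 m/s and angular speed of torch below 0.3 rad/s); the arm keeps its last pose, push and grip.
It fails at once if the blank plate is pushed away or tipped (distance of blank_plate from where it was at the start of the episode above 0.02 m or angle between blank_plate's own z axis and vertical above 0.3 rad).
It fails at once if the bottle is pushed away or tipped (distance of glue_bottle from where it was at the start of the episode above 0.03 m or angle between glue_bottle's own z axis and vertical above 0.3 rad).
It fails at once if the dish is pushed away or tipped (distance of dish from where it was at the start of the episode above 0.03 m or angle between dish's own z axis and vertical above 0.3 rad).
It fails at once if the battery box is pushed away or tipped (distance of battery_box from where it was at the start of the episode above 0.03 m or angle between battery_box's own z axis and vertical above 0.3 rad).
It also fails if it takes over 67 s, if anything falls off the work surface, if the arm or the gripper's body presses on something with over 40 N, if the wrist force passes 120 N, or if a joint passes its speed limit or range.

ROBOT

A 6-joint arm with a two-finger parallel gripper is mounted at the origin on the work surface. World frame = base frame: x ahead of the robot, y to its left, z up, the work surface at z = 0. Lengths are in mm, angles in degrees, forces in N, time in s.
With the tool pointing down it reaches from about 275 to 975 mm from the base axis. Payload 8.4 kg.
Tool frame: the origin (TCP) lies midway between the tips of the shut fingers; the grasp point (between the pads) lies 19 mm behind it (manip.grasp_offset is the distance from the TCP to the grasp point, in mm); z points along the fingers, y is the line along which they close (so a half turn about z gives the same grasp; the last joint's range is limited). The gripper opens to 92 mm and grips with 3 to 60 N. Pads are 20 mm wide; open, the fingers measure 128 mm over their backs; the gripper's body (75 mm by 189 mm) begins 69 mm behind the grasp point.
Start: joints at [-71.299, 20.225, 93.587, -0, 66.188, -0.138], TCP at [201.816, -591.522, 214.583] pointing down, gripper open.
Joint ranges: [-150.9, 150.9], [-52.94, 120.26], [3.33, 152.33], [-74.26, 254.26], [0, 154.13], [-172.89, 172.89]. Speed limits (degrees/s): [127.2, 127.2, 159.86, 180, 180, 180].

INTERFACE

Orientations are given as [roll, pitch, yaw] about the fixed x, y, z axes, in that order (R = Rz(yaw) Ry(pitch) Rx(roll)).
In Python, from cell import readout, imaging, manip gives the robot as it stands.
- The arm moves only by the tool carry_out, never from a script. Its argument "motion" is a list of rows, each an object with "xyz": the shift along the tool's x, y, z in m, a list of three; "turn": the turn, a rotation vector about the tool's x, y, z in degrees, a list of three; "fingers": the gripper's target within -1 to 1 (shut at 1, half-way at 0, fully open at -1). A call has 1 to 8 rows; each row is the pose to reach, as a shift and turn from the pose commanded when the call began, along the tool's axes at that moment; what a row does not reach only later rows make up. A row lasts 1/8 s, in which the tool goes at most 62.5 mm and 10.7 degrees, less where a joint would pass 70% of its speed; a pose out of reach is approached as far as the arm can. A call with a gripper value outside its range is refused whole. The fingers move at their own pace and stop on an object; "force" is the grip in N (left out, the last holds). Time passes only in rows, so rows that repeat a pose let the fingers close. It gives the time, the measured TCP pose, the force, the opening and the grip force at its end, in the units of the state.
- readout.state(): the state, without advancing time (a new reading comes with each control period).
- imaging.snapshot(name): name is "side" or "top"; returns the picture (400x640x3 uint8, red, green, blue); there is no depth.
- imaging.camera_info(name): a dict with "intrinsics" (3x3 intrinsics, pixels), "world_from_camera" (4x4, takes a point from camera to world coordinates). Camera axes: x right, y up, looking along -z (the intrinsics and any distortion apply to the point x, -y, -z); pixel columns grow to the right and rows downward; lengths in mm; the calibration is good to about 2 mm. A picture is of the moment at which its call begins. camera_info takes no time and is no camera call.
- manip.sign_off(): hands the job in; it is judged then, once.
The state is a dict: "time_s": time; "q": joint angles; "dq": joint speeds; "tau": joint torques, N m; "tool_pos": TCP position; "ee_rot": TCP orientation; "contact_force": force on the tool from outside, world axes, zero at the start; "wrist_torque": the same for the moment, N m; "gripper_width": opening from 0.0 (shut) to 1.0 (fully open); "grasp_force": force on a finger pad.
Only numpy, scipy, OpenCV 4.12 (cv2) and the standard library are available. Lean on these libraries where they do the work, as an engineer would, in place of code of your own. Each camera call takes 0.05 s, during which the arm holds its last target. There are 200 camera calls.

## Working session

There is one attempt and no reset: what is moved stays moved. The work goes in short steps, Python scripts to look and compute and a tool call to move; the robot and the scene stay as the last step left them, time stands still between calls to the robot, and variables do not carry over. Pictures are saved under pics/ and viewed, at most 10 in all, crops included, and the job is handed in when it is done.

Besides the shell and the picture viewer there is one more tool, called after "Request:" as name(argument=value, ...), one argument or row to a line, values as JSON. carry_out: Moves the arm, as the interface text tells. Its arguments: {"type":"object","properties":{"motion":{"type":"array","items":{"type":"object","properties":{"xyz":{"type":"array","items":{"type":"number"}},"turn":{"type":"array","items":{"type":"number"}},"fingers":{"type":"number"}}}},"force":{"type":"number"}},"required":["motion"]}

```bash
ls; mkdir -p pics
python3 - <<'E'
from cell import readout, imaging, manip
import cv2
for n in ("side","top"):
    cv2.imwrite(f"pics/{n}0.png",imaging.snapshot(n)[:,:,::-1])
    i=imaging.camera_info(n);print(n,i)
print(readout.state(),manip.grasp_offset)
E
```

```text
pics
side {'intrinsics': array([[515.4103289 ,   0.        , 315.54527976],
       [  0.        , 515.4103289 , 204.68370487],
       [  0.        ,   0.        ,   1.        ]]), 'world_from_camera': array([[-7.39209531e-01,  3.29150788e-01, -5.87561935e-01,
        -2.22376583e+02],
       [-6.73364989e-01, -3.77023194e-01,  6.35950551e-01,
         8.17660249e+02],
       [-1.22008523e-02,  8.65744344e-01,  5.00337756e-01,
         7.38648093e+02],
       [ 0.00000000e+00,  0.00000000e+00,  0.00000000e+00,
         1.00000000e+00]])}
top {'intrinsics': array([[376.82916502,   0.        , 319.85952555],
       [  0.        , 376.82916502, 204.03083625],
       [  0.        ,   0.        ,   1.        ]]), 'world_from_camera': array([[-2.50057397e-02,  9.92490736e-01, -1.19736594e-01,
         3.88590130e+02],
       [-9.99661377e-01, -2.39624087e-02,  1.01456329e-02,
         1.95703968e+01],
       [ 7.20026949e-03,  1.19949748e-01,  9.92753854e-01,
         1.02023385e+03],
       [ 0.00000000e+00,  0.00000000e+00,  0.00000000e+00,
         1.00000000e+00]])}
{'time_s': 0.1, 'q': array([-7.12997530e+01,  2.02598393e+01,  9.36226075e+01, -1.81723090e-03,
        6.61869274e+01, -1.36374607e-01]), 'dq': array([ 0.00878952,  0.01872991, -0.04432865,  0.03731351,  0.04687763,
       -0.06327985]), 'tau': array([-7.40505675e-04, -5.94908488e+01, -3.34929764e+01,  6.98315282e-02,
        1.84076373e-02, -3.14083138e-05]), 'tool_pos': array([ 201.66134813, -591.12837792,  213.94084424]), 'ee_rot': array([-1.79930622e+02,  1.49650800e-03,  1.88373573e+01]), 'contact_force': array([-0.334389  ,  0.33258795,  1.03790373]), 'wrist_torque': array([ 0.03725112,  0.03472468, -0.04537833]), 'grasp_force': 0.0, 'gripper_width': 0.9990072555134737} 18.700000000000003
```

View pics/side0.png

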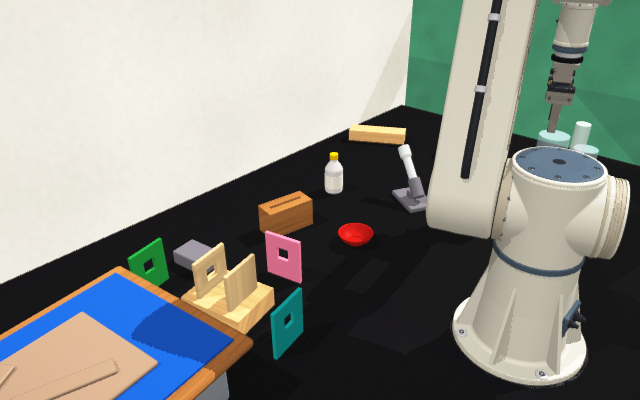

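View pics/top0.png

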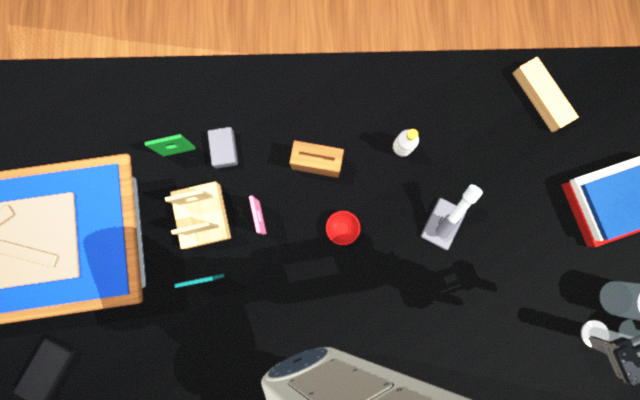

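Candidates for the window plate: plain plywood with a window in the rack's far slot at side (210,272), top (190,194). Also blank plate at side (240,285), pink at (284,257), green at (149,262) and turquoise at (287,323). I choose the plain one with the hole, and check it in a crop.

Run:
```python
import cv2,numpy as np
s=cv2.imread("pics/side0.png");t=cv2.imread("pics/top0.png")
def tile(im,x,y,w,h,k):
    o=cv2.resize(im[y:y+h,x:x+w],None,fx=k,fy=k,interpolation=cv2.INTER_CUBIC)
    for i in range(0,w,10): 
        cv2.putText(o,str(x+i),(i*k,8),0,.3,(0,255,255),1); cv2.line(o,(i*k,10),(i*k,14),(0,255,255),1)
    for j in range(0,h,10): 
        cv2.putText(o,str(y+j),(0,j*k+4),0,.3,(0,255,255),1); cv2.line(o,(20,j*k),(24,j*k),(0,255,255),1)
    return o
cv2.imwrite("pics/a.png",np.hstack([tile(s,180,235,100,100,4),tile(t,160,170,80,80,5)]))
cv2.imwrite("pics/b.png",np.vstack([np.hstack([tile(s,255,180,66,60,6),tile(t,285,132,66,50,6)[:300].copy() if 0 else tile(t,285,130,66,60,6)]),
 np.hstack([tile(s,385,140,66,40+0,6),tile(t,418,180,66,40,6)])]))
cv2.imwrite("pics/c.png",np.hstack([tile(s,385,140,57,75,7),tile(t,415,180,57,75,7)]))
```

```text
(no output)
```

View pics/a.png

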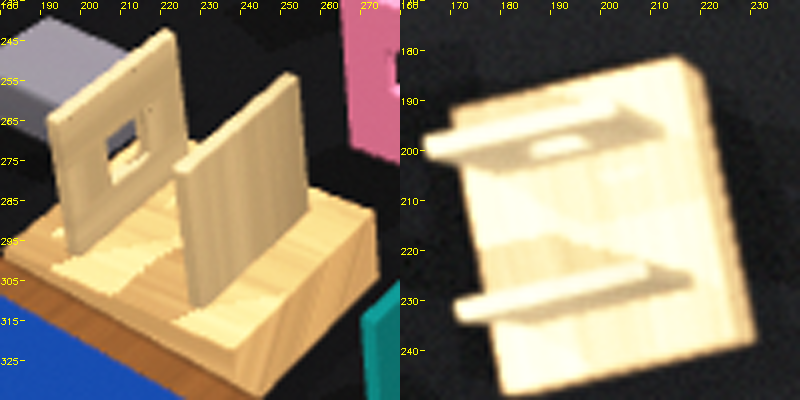

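View pics/b.png

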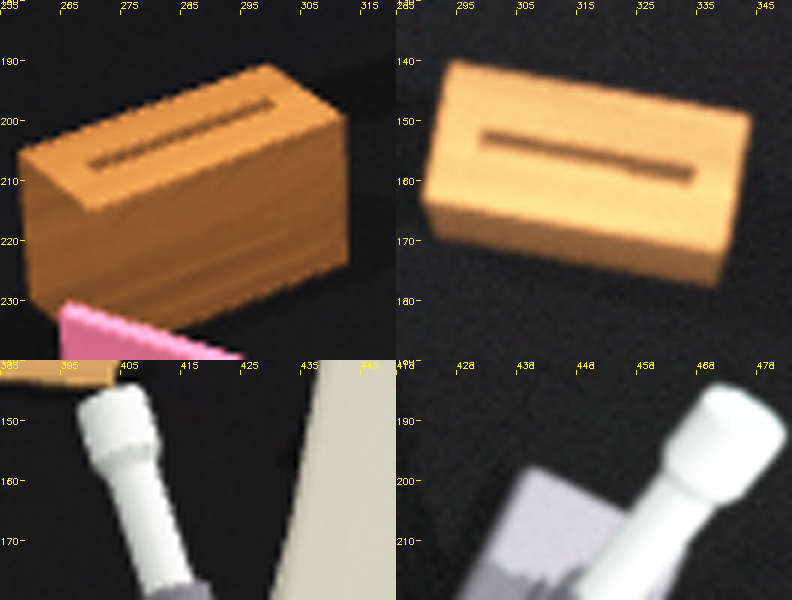

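View pics/c.png

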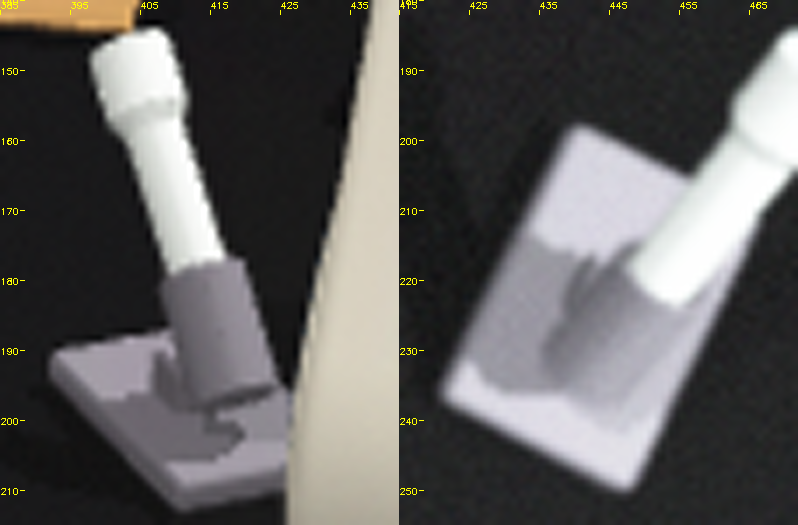

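The crop confirms it: the rack's far plate (side 210,272) is plain wood with a square hole. The near one is blank. The stand slot is at top (299,153)–(334,159), and the torch lens is at about top (477,188) and side (403,145).

```bash
cat > h.py <<'E'
import numpy as np
from scipy.optimize import least_squares
from cell import readout, imaging, manip
C={n:imaging.camera_info(n) for n in("side","top")}
def proj(n,P):
    T=np.linalg.inv(C[n]["world_from_camera"]);p=T[:3,:3]@np.asarray(P,float)+T[:3,3]
    K=C[n]["intrinsics"];return (K@np.array([p[0],-p[1],-p[2]])/-p[2])[:2]
def rz(a):
    c,s=np.cos(a),np.sin(a);return np.array([[c,-s,0],[s,c,0],[0,0,1]])
def fit(pts,x0,z=0):
    """pts: (cam,local xyz,pixel); planar pose x,y,yaw(deg)"""
    f=lambda v:np.concatenate([proj(n,rz(np.radians(v[2]))@np.array(l,float)+[v[0],v[1],z])-px for n,l,px in pts])
    r=least_squares(f,x0,loss="soft_l1",x_scale=[10,10,5]);return r.x,np.round(f(r.x).reshape(-1,2),1)
def tri(obs):
    return least_squares(lambda P:np.concatenate([proj(n,P)-px for n,px in obs]),[400,0,100]).x
E
cat > m.py <<'E'
from h import *
def cv(X,Y,k,x0,y0,ox=0,oy=0): return np.array([(X-ox+.5)/k-.5+x0,(Y-oy+.5)/k-.5+y0])
sa=lambda X,Y:cv(X,Y,4,180,235); ta=lambda X,Y:cv(X,Y,5,160,170,400)
sb=lambda X,Y:cv(X,Y,6,255,180); tb=lambda X,Y:cv(X,Y,6,285,130,396)
sc=lambda X,Y:cv(X,Y,7,385,140); tc=lambda X,Y:cv(X,Y,7,415,180,399); tb2=lambda X,Y:cv(X,Y,6,418,180,396,360)
def show(n,r): print(n,np.round(r[0],1));print(r[1].tolist())
R=[("side",(-75,60,45),sa(236,348)),("side",(-75,-60,45),sa(372,210)),("side",(75,60,45),sa(5,255)),("side",(-75,-60,0),sa(378,275)),
("top",(75,60,45),ta(452,107)),("top",(-75,60,45),ta(503,395)),("top",(75,-60,45),ta(682,57))]
show("rack",fit(R,[400,330,10]))
show("rack top",fit(R[4:],[400,330,10])); show("rack side",fit(R[:4],[400,330,10]))
W=[("top",(0,45,130),ta(426,148)),("top",(0,-45,130),ta(613,104)),("side",(0,45,130),sa(50,117)),("side",(0,-45,130),sa(170,32))]
show("win",fit(W,[430,330,10]));show("win top",fit(W[:2],[430,330,10]));show("win side",fit(W[2:],[430,330,10]))
B=[("top",(0,45,130),ta(457,312)),("top",(0,-45,130),ta(648,268))]
show("blank top",fit(B,[350,330,10]))
S=[("top",(30,65,75),tb(448,62)),("top",(30,-65,75),tb(750,115)),("top",(-30,-65,75),tb(727,250)),("top",(-30,65,75),tb(424,198)),
("top",(0,47,75),tb(481,138)),("top",(0,-47,75),tb(694,176)),
("side",(30,65,75),sb(20,152)),("side",(-30,65,75),sb(94,210)),("side",(-30,-65,75),sb(345,118)),("side",(30,-65,75),sb(268,65)),
("side",(0,47,75),sb(90,168)),("side",(0,-47,75),sb(273,103))]
show("stand",fit(S,[540,20,-10]));show("stand top",fit(S[:6],[540,20,-10]));show("stand side",fit(S[6:],[540,20,-10]))
H=[("top",(-60,40,15),tc(443,390)),("top",(60,40,15),tc(580,125)),("top",(-60,-40,15),tc(630,488)),("side",(60,40,15),sc(50,355)),("side",(-60,40,15),sc(185,500))]
show("holder",fit(H,[340,-330,-27]));show("holder top",fit(H[:3],[340,-330,-27]))
L=tri([("side",sc(128,42)),("top",tb2(752,409))]);M=tri([("side",sc(203,268)),("top",tc(657,285))])
N=tri([("side",sc(150,118)),("top",tb2(690,480))])
print("lens",L,"mouth",M,"neck",N,"axis",(L-M)/np.linalg.norm(L-M),np.linalg.norm(L-M))
E
python3 m.py
```

```text
rack [486.5 325.8  11.9]
[[-0.5, -0.2], [0.6, -0.1], [-0.6, -1.9], [0.2, 0.1], [-0.1, 0.9], [0.6, -0.4], [-0.9, 0.5]]
rack top [487.2 325.7  11.1]
[[0.3, 0.3], [0.1, -0.9], [-0.4, 0.5]]
rack side [485.2 327.5  13.3]
[[0.4, 0.3], [0.4, -0.1], [-0.9, -0.5], [-0.0, 0.1]]
win [526.  334.3  11.2]
[[0.0, -0.3], [-0.0, 0.3], [0.2, 0.5], [-0.2, -0.5]]
win top [525.9 334.4  12.2]
[[0.1, -0.0], [-0.1, 0.0]]
win side [526.  334.2  10.1]
[[-0.1, 0.3], [0.1, -0.4]]
blank top [447.4 317.4  11.7]
[[0.3, -0.1], [-0.3, 0.1]]
stand [627.1  15.3 -11.4]
[[0.5, 0.5], [-0.1, 0.3], [-0.2, 0.3], [0.2, 0.3], [-0.2, 0.2], [0.3, 0.1], [-0.4, -0.1], [-0.5, -0.2], [-0.1, -0.5], [-0.3, -0.2], [0.0, -0.3], [-0.3, -0.3]]
stand top [627.9  15.5 -11.4]
[[0.4, 0.2], [-0.2, -0.0], [-0.3, 0.0], [0.2, -0.0], [-0.3, -0.1], [0.3, -0.2]]
stand side [625.6  15.8 -11.5]
[[-0.2, 0.1], [-0.2, 0.0], [0.2, -0.2], [0.0, 0.0], [0.2, -0.0], [0.0, -0.1]]
holder [ 448.7 -321.7  -29.5]
[[-0.1, 1.2], [-0.1, -0.3], [0.2, 1.5], [-0.5, -1.1], [-0.9, -2.3]]
holder top [ 451.1 -321.8  -29.8]
[[-0.1, 0.2], [0.1, -1.1], [0.1, 0.6]]
lens [ 524.36348313 -364.51834984  137.39879577] mouth [ 453.03602135 -321.48334667   73.144002  ] neck [ 499.18038193 -346.03845518  116.97387502] axis [ 0.6779792  -0.40905475  0.61075233] 105.20597333503596
```

```bash
cat >> h.py <<'E'
from scipy.spatial.transform import Rotation as Ro
def eul(e): return Ro.from_euler("xyz",e,degrees=True)
def go(pos,rpy):
    """tool-frame shift (m) and turn (deg) from the measured pose to a world TCP pose"""
    s=readout.state();R=eul(s["ee_rot"])
    print("xyz",np.round(R.inv().apply(np.array(pos)-s["tool_pos"])/1000,4).tolist(),"turn",np.round((R.inv()*eul(rpy)).as_rotvec(degrees=True),2).tolist())
E
python3 -c "
from h import *
go([526,334.3,250],[180,0,101.5])"
```

```text
xyz [0.6058, -0.7712, -0.0351] turn [-0.06, -0.05, -82.66]
```

Request:
carry_out(
  motion=[
    {"xyz": [0.0606,-0.0771,-0.035],"turn": [0,0,-8.3],"fingers": 0},
    {"xyz": [0.121,-0.154,-0.035],"turn": [0,0,-17],"fingers": 0},
    {"xyz": [0.182,-0.231,-0.035],"turn": [0,0,-26],"fingers": 0},
    {"xyz": [0.242,-0.308,-0.035],"turn": [0,0,-36],"fingers": 0},
    {"xyz": [0.303,-0.386,-0.035],"turn": [0,0,-46],"fingers": 0},
    {"xyz": [0.363,-0.463,-0.035],"turn": [0,0,-56],"fingers": 0},
    {"xyz": [0.424,-0.54,-0.035],"turn": [0,0,-66],"fingers": 0},
    {"xyz": [0.606,-0.771,-0.035],"turn": [0,0,-82.66],"fingers": 0},
  ],
)

```text
time_s: 1.1
tool_pos: [366.0, -121.6, 248.3]
ee_rot: [180.0, 0.0, 95.9]
contact_force: [1.4, -0.2, -0.4]
gripper_width: 0.496
grasp_force: 0.0
```

```bash
python3 -c "
from h import *
go([526,334.3,200],[180,0,101.5])"
```

```text
xyz [0.437, 0.206, 0.0483] turn [0.03, 0.02, -5.6]
```

Request:
carry_out(
  motion=[
    {"xyz": [0.437,0.206,0.0],"turn": [0,0,-5.6]},
    {"xyz": [0.437,0.206,0.0],"turn": [0,0,-5.6]},
    {"xyz": [0.437,0.206,0.0],"turn": [0,0,-5.6]},
    {"xyz": [0.437,0.206,0.0],"turn": [0,0,-5.6]},
    {"xyz": [0.437,0.206,0.0],"turn": [0,0,-5.6]},
    {"xyz": [0.437,0.206,0.0],"turn": [0,0,-5.6]},
    {"xyz": [0.437,0.206,0.0],"turn": [0,0,-5.6]},
    {"xyz": [0.437,0.206,0.0],"turn": [0,0,-5.6]},
  ],
)

```text
invalid input
```

```bash
python3 -c "
from h import *
go([526,334.3,180],[180,0,101.5])"
```

```text
xyz [0.437, 0.206, 0.0683] turn [0.03, 0.02, -5.6]
```

Request:
carry_out(
  motion=[
    {"xyz": [0.437,0.206,0.0],"turn": [0,0,-5.6],"fingers": 0},
    {"xyz": [0.437,0.206,0.0],"turn": [0,0,-5.6],"fingers": 0},
    {"xyz": [0.437,0.206,0.0],"turn": [0,0,-5.6],"fingers": 0},
    {"xyz": [0.437,0.206,0.0],"turn": [0,0,-5.6],"fingers": 0},
    {"xyz": [0.437,0.206,0.0],"turn": [0,0,-5.6],"fingers": 0},
    {"xyz": [0.437,0.206,0.0],"turn": [0,0,-5.6],"fingers": 0},
    {"xyz": [0.437,0.206,0.0],"turn": [0,0,-5.6],"fingers": 0},
    {"xyz": [0.437,0.206,0.0],"turn": [0,0,-5.6],"fingers": 0},
  ],
)

```text
time_s: 2.1
tool_pos: [528.5, 334.0, 247.6]
ee_rot: [-180.0, 0.0, 101.2]
contact_force: [-0.1, -0.4, 0.3]
gripper_width: 0.503
grasp_force: 0.0
```

```bash
python3 -c "
from h import *
go([526,334.3,180],[180,0,101.5])"
```

```text
xyz [0.0008, -0.0024, 0.0676] turn [-0.03, 0.01, -0.25]
```

Request:
carry_out(
  motion=[
    {"xyz": [0.0008,-0.0024,0.05],"turn": [0,0,-0.2],"fingers": 0},
    {"xyz": [0.0008,-0.0024,0.09],"turn": [0,0,-0.2],"fingers": 0},
    {"xyz": [0.0008,-0.0024,0.13],"turn": [0,0,-0.2],"fingers": 0},
    {"xyz": [0.0008,-0.0024,0.15],"turn": [0,0,-0.2],"fingers": 0},
    {"xyz": [0.0008,-0.0024,0.15],"turn": [0,0,-0.2],"fingers": 0},
    {"xyz": [0.0008,-0.0024,0.15],"turn": [0,0,-0.2],"fingers": 0.5},
    {"xyz": [0.0008,-0.0024,0.15],"turn": [0,0,-0.2],"fingers": 0.5},
  ],
  force=20,
)

```text
time_s: 2.98
tool_pos: [526.7, 332.4, 99.8]
ee_rot: [179.9, -0.1, 101.4]
contact_force: [0.4, -0.4, -0.1]
gripper_width: 0.302
grasp_force: 0.0
```

Run:
```python
from h import *
import cv2
s=imaging.snapshot("side")[:,:,::-1];t=imaging.snapshot("top")[:,:,::-1]
a=cv2.resize(s[220:320,160:260],None,fx=4,fy=4,interpolation=2);b=cv2.resize(t[160:240,150:230],None,fx=5,fy=5,interpolation=2)
cv2.imwrite("pics/d.png",np.hstack([a,b]));go([526,334.3,97],[180,0,101.5])
```

```text
xyz [0.0021, 0.0, 0.0024] turn [0.1, -0.04, -0.12]
```

View pics/d.png

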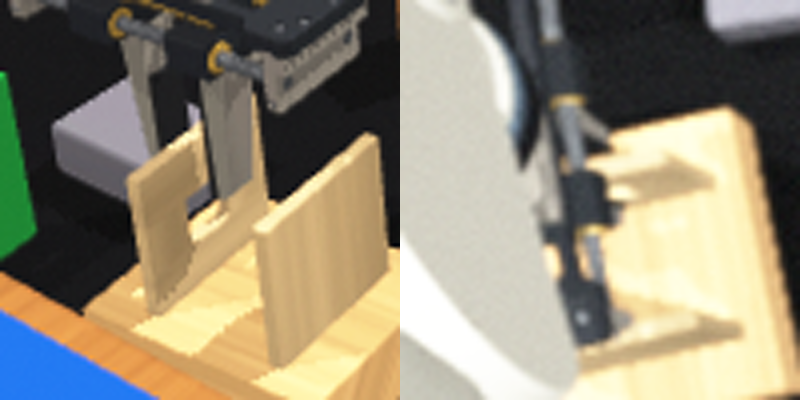

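The side crop shows the fingers either side of the window plate's top strip (crop ~(205,150)), so I close and lift.

Request:
carry_out(
  motion=[
    {"xyz": [0.002,0,0.002],"turn": [0,0,0],"fingers": 1},
    {"xyz": [0.002,0,0.002],"turn": [0,0,0],"fingers": 1},
    {"xyz": [0.002,0,0.002],"turn": [0,0,0],"fingers": 1},
    {"xyz": [0.002,0,0.002],"turn": [0,0,0],"fingers": 1},
    {"xyz": [0.002,0,0.002],"turn": [0,0,0],"fingers": 1},
  ],
  force=20,
)

```text
time_s: 3.7
tool_pos: [525.4, 333.9, 96.2]
ee_rot: [180.0, -0.0, 101.4]
contact_force: [-1.2, 0.1, 1.4]
gripper_width: 0.087
grasp_force: 20.0
```

Request:
carry_out(
  motion=[
    {"xyz": [0,0,-0.01],"turn": [0,0,0],"fingers": 1},
    {"xyz": [0,0,-0.025],"turn": [0,0,0],"fingers": 1},
    {"xyz": [0,0,-0.045],"turn": [0,0,0],"fingers": 1},
    {"xyz": [0,0,-0.075],"turn": [0,0,0],"fingers": 1},
    {"xyz": [0,0,-0.11],"turn": [0,0,0],"fingers": 1},
    {"xyz": [0,0,-0.15],"turn": [0,0,0],"fingers": 1},
    {"xyz": [0,0,-0.15],"turn": [0,0,0],"fingers": 1},
  ],
)

```text
time_s: 4.58
tool_pos: [527.0, 334.8, 250.8]
ee_rot: [179.6, -0.1, 101.4]
contact_force: [0.5, -0.2, -1.4]
gripper_width: 0.088
grasp_force: 20.0
```

```bash
python3 -c "
from h import *
s=readout.state();print(s['tool_pos'],s['ee_rot'])
go([627,16,s['tool_pos'][2]],[180,0,78.6])"
```

```text
[527.00079923 334.80560621 250.84557045] [ 1.79639992e+02 -1.40186381e-01  1.01379587e+02]
xyz [-0.3323, 0.0351, -0.0006] turn [0.33, -0.21, 22.78]
```

Request:
carry_out(
  motion=[
    {"xyz": [-0.04,0.004,0],"turn": [0,0,3],"fingers": 1},
    {"xyz": [-0.09,0.0095,0],"turn": [0,0,6.5],"fingers": 1},
    {"xyz": [-0.14,0.015,0],"turn": [0,0,10],"fingers": 1},
    {"xyz": [-0.19,0.02,0],"turn": [0,0,13.5],"fingers": 1},
    {"xyz": [-0.24,0.0255,0],"turn": [0,0,17],"fingers": 1},
    {"xyz": [-0.29,0.031,0],"turn": [0,0,20.5],"fingers": 1},
    {"xyz": [-0.332,0.035,0],"turn": [0,0,22.8],"fingers": 1},
    {"xyz": [-0.332,0.035,0],"turn": [0,0,22.8],"fingers": 1},
  ],
)

```text
time_s: 5.58
tool_pos: [625.2, 12.5, 245.6]
ee_rot: [-180.0, 0.0, 78.4]
contact_force: [0.1, 1.0, -1.1]
gripper_width: 0.088
grasp_force: 20.0
```

```bash
python3 -c "
from h import *
s=readout.state();print(s['tool_pos'],s['ee_rot'])
go([627,16,163],[180,0,78.6])"
```

```text
[625.20629605  12.4898552  245.61468804] [-1.79950620e+02  4.35085023e-02  7.83723535e+01]
xyz [0.0039, 0.0011, 0.0826] turn [-0.05, 0.04, -0.23]
```

Lower to about 12 mm above the stand's top and look.

Request:
carry_out(
  motion=[
    {"xyz": [0.0039,0.0011,0.03],"turn": [0,0,-0.2],"fingers": 1},
    {"xyz": [0.0039,0.0011,0.06],"turn": [0,0,-0.2],"fingers": 1},
    {"xyz": [0.0039,0.0011,0.08],"turn": [0,0,-0.2],"fingers": 1},
    {"xyz": [0.0039,0.0011,0.0826],"turn": [0,0,-0.2],"fingers": 1},
    {"xyz": [0.0039,0.0011,0.0826],"turn": [0,0,-0.2],"fingers": 1},
  ],
)

```text
time_s: 6.2
tool_pos: [627.1, 19.4, 164.0]
ee_rot: [180.0, -0.0, 78.8]
contact_force: [0.6, 0.0, -0.9]
gripper_width: 0.086
grasp_force: 20.0
```

Run:
```python
from h import *
import cv2
s=imaging.snapshot("side")[:,:,::-1];t=imaging.snapshot("top")[:,:,::-1]
a=cv2.resize(s[140:240,250:330],None,fx=6,fy=6,interpolation=2)[:600];b=cv2.resize(t[125:185,285:349],None,fx=5,fy=5,interpolation=2)
o=np.zeros((600,800,3),np.uint8);o[:600,:480]=a;o[:300,480:800]=b
cv2.imwrite("pics/e.png",o);st=readout.state();print(st['tool_pos'],st['ee_rot'])
for c in [(0,47,75),(0,-47,75),(-30,65,75),(-30,-65,75),(30,65,75),(-4,45,87),(-4,-45,87),(-4,45,197),(-4,-45,197),(-4,15,167),(-4,-15,137),(4,45,197)]:
    p=proj("side",rz(np.radians(-11.4))@np.array(c,float)+[627.1,15.3,0]); print(c,np.round((p-[250,140])*6+2.5))
```

```text
[627.63416276  19.15343259 164.67806172] [ 1.79916195e+02 -2.29465670e-02  7.88037645e+01]
(0, 47, 75) [120. 406.]
(0, -47, 75) [301. 341.]
(-30, 65, 75) [121. 449.]
(-30, -65, 75) [374. 355.]
(30, 65, 75) [ 48. 391.]
(-4, 45, 87) [128. 384.]
(-4, -45, 87) [302. 322.]
(-4, 45, 197) [112. 149.]
(-4, -45, 197) [295.  93.]
(-4, 15, 167) [178. 196.]
(-4, -15, 137) [241. 240.]
(4, 45, 197) [102. 143.]
```

View pics/e.png

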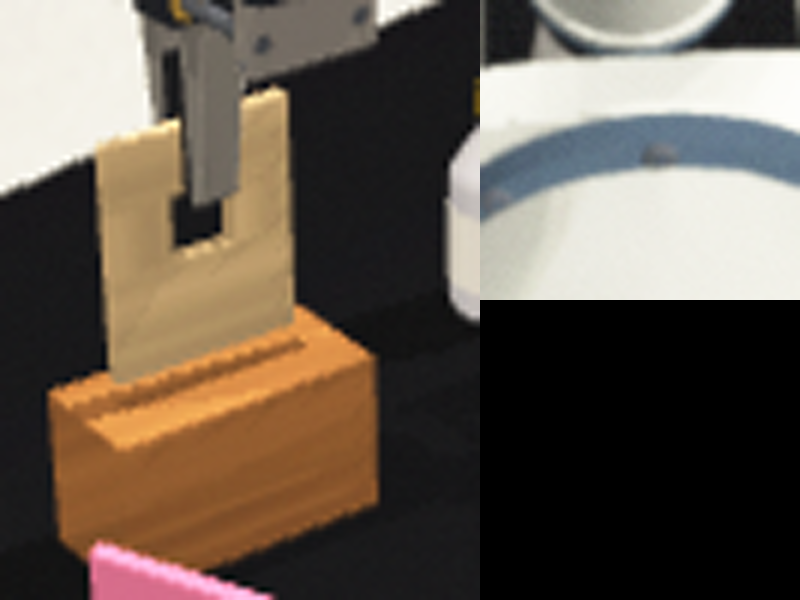

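The side view shows the plate upright over the slot, its lower corners at crop (119,383) and (297,322). It sits a few mm towards +y. The top view is blocked by the arm.

Run:
```python
from h import *
q=lambda X,Y:np.array([(X+.5)/6-.5+250,(Y+.5)/6-.5+140])
P=[("side",(-4,45,0),q(119,383)),("side",(-4,-45,0),q(297,322)),("side",(-4,-45,110),q(288,92)),("side",(4,45,110),q(97,146)),("side",(-4,-15,50),q(226,240))]
print(fit(P,[627,16,-11],z=88.5)); 
S=[("side",(0,-47,75),q(304,341)),("side",(-30,65,75),q(121,450)),("side",(-30,-65,75),q(376,355)),("side",(30,65,75),q(49,393))]
print(fit(S,[627,16,-11]));go([627,15.5,158],[180,0,78.6])
```

```text
(array([627.21253702,  19.63183648, -11.03202039]), array([[ 0.2,  0.4],
       [-0.4,  0. ],
       [-0.1,  0.1],
       [-0.5, -0.5],
       [ 1.2, -0. ]]))
(array([626.18690484,  15.35966315, -11.57501498]), array([[-0.2,  0.1],
       [ 0.2, -0.1],
       [-0. ,  0.2],
       [-0. , -0.2]]))
xyz [-0.0037, 0.0001, 0.0067] turn [0.08, -0.02, 0.2]
```

Request:
carry_out(
  motion=[
    {"xyz": [-0.004,0.0004,0.004],"turn": [0,0,0.2],"fingers": 1},
    {"xyz": [-0.004,0.0004,0.006],"turn": [0,0,0.2],"fingers": 1},
    {"xyz": [-0.004,0.0004,0.006],"turn": [0,0,0.2],"fingers": 1},
    {"xyz": [-0.004,0.0004,0.006],"turn": [0,0,0.2],"fingers": 1},
  ],
)

```text
time_s: 6.8
tool_pos: [626.7, 14.8, 157.6]
ee_rot: [180.0, -0.0, 78.6]
contact_force: [0.2, 1.4, -0.1]
gripper_width: 0.088
grasp_force: 20.0
```

Run:
```python
from h import *
s=readout.state();print(s['tool_pos'],s['ee_rot'],s['contact_force']);go([626.6,15.2,145],[180,0,78.6])
```

```text
[626.73228612  14.78287031 157.61851072] [ 1.79998745e+02 -1.65988665e-03  7.85753325e+01] [ 0.23638881  1.36358603 -0.08778029]
xyz [0.0004, -0.0002, 0.0126] turn [0.0, -0.0, -0.02]
```

Bottom is about 6 mm above the top. Descend slowly, 14 mm.

Request:
carry_out(
  motion=[
    {"xyz": [0.0004,0,0.003],"turn": [0,0,0],"fingers": 1},
    {"xyz": [0.0004,0,0.006],"turn": [0,0,0],"fingers": 1},
    {"xyz": [0.0004,0,0.008],"turn": [0,0,0],"fingers": 1},
    {"xyz": [0.0004,0,0.01],"turn": [0,0,0],"fingers": 1},
    {"xyz": [0.0004,0,0.012],"turn": [0,0,0],"fingers": 1},
    {"xyz": [0.0004,0,0.012],"turn": [0,0,0],"fingers": 1},
  ],
)

```text
time_s: 7.55
tool_pos: [626.7, 15.2, 145.4]
ee_rot: [-180.0, 0.0, 78.6]
contact_force: [0.2, 0.5, -1.0]
gripper_width: 0.088
grasp_force: 20.0
```

Request:
carry_out(
  motion=[
    {"xyz": [0,0,0.004],"turn": [0,0,0],"fingers": 1},
    {"xyz": [0,0,0.008],"turn": [0,0,0],"fingers": 1},
    {"xyz": [0,0,0.012],"turn": [0,0,0],"fingers": 1},
    {"xyz": [0,0,0.016],"turn": [0,0,0],"fingers": 1},
    {"xyz": [0,0,0.02],"turn": [0,0,0],"fingers": 1},
    {"xyz": [0,0,0.023],"turn": [0,0,0],"fingers": 1},
    {"xyz": [0,0,0.025],"turn": [0,0,0],"fingers": 1},
    {"xyz": [0,0,0.025],"turn": [0,0,0],"fingers": 1},
  ],
)

```text
time_s: 8.55
tool_pos: [626.8, 15.2, 121.2]
ee_rot: [180.0, 0.0, 78.6]
contact_force: [-2.2, 0.2, 5.3]
gripper_width: 0.084
grasp_force: 20.0
```

Request:
carry_out(
  motion=[
    {"xyz": [0,0,0.001],"turn": [0,0,0],"fingers": 1},
    {"xyz": [0,0,0.001],"turn": [0,0,0],"fingers": 0.2},
    {"xyz": [0,0,0.001],"turn": [0,0,0],"fingers": 0.2},
    {"xyz": [0,0,0.001],"turn": [0,0,0],"fingers": 0.2},
    {"xyz": [0,0,0.001],"turn": [0,0,0],"fingers": 0.2},
  ],
)

```text
time_s: 9.18
tool_pos: [626.7, 15.2, 119.4]
ee_rot: [-180.0, 0.0, 78.6]
contact_force: [0.2, 0.2, -0.9]
gripper_width: 0.397
grasp_force: 0.0
```

Request:
carry_out(
  motion=[
    {"xyz": [0,0,-0.02],"turn": [0,0,0],"fingers": 0.2},
    {"xyz": [0,0,-0.06],"turn": [0,0,0],"fingers": 0.2},
    {"xyz": [0,0,-0.11],"turn": [0,0,0],"fingers": 0.2},
    {"xyz": [0,0,-0.15],"turn": [0,0,0],"fingers": 0},
    {"xyz": [0,0,-0.15],"turn": [0,0,0],"fingers": 0},
  ],
)

```text
time_s: 9.8
tool_pos: [628.9, 15.3, 274.9]
ee_rot: [179.6, -0.1, 78.6]
contact_force: [-1.0, 0.2, 0.2]
gripper_width: 0.504
grasp_force: 0.0
```

```bash
cat >> h.py <<'E'
def tool(head,t):
    H=np.radians(head);t=np.radians(t);h=np.array([np.cos(H),np.sin(H),0]);k=np.array([0,0,1])
    z=np.sin(t)*h-np.cos(t)*k;x=-(np.cos(t)*h+np.sin(t)*k)
    return Ro.from_matrix(np.array([x,np.cross(z,x),z]).T)
def gog(grasp,head,t,back=0):
    """move so that the grasp point is 'back' mm behind world point grasp, tool tilted t forward along heading"""
    R=tool(head,t);a=R.as_matrix()[:,2]
    print("q",np.round(readout.state()["q"],1));go(np.array(grasp)+(18.7-back)*a,R.as_euler("xyz",degrees=True))
E
python3 - <<'E'
from h import *
import cv2
s=imaging.snapshot("side")[:,:,::-1]
cv2.imwrite("pics/f.png",cv2.resize(s[120:240,240:340],None,fx=5,fy=5,interpolation=2))
for c in [(-4,45,155),(-4,-45,155),(4,45,155),(-4,-15,95),(-4,45,75),(-4,-45,75)]:
    p=proj("side",rz(np.radians(-11.4))@np.array(c,float)+[626.5,15.3,0]); print(c,np.round((p-[240,120])*5+2))
gog([483.8,-341.2,91.8],-30,30,back=130)
E
```

```text
(-4, 45, 155) [149. 301.]
(-4, -45, 155) [299. 252.]
(4, 45, 155) [141. 296.]
(-4, -15, 95) [255. 372.]
(-4, 45, 75) [158. 441.]
(-4, -45, 75) [303. 389.]
q [ 1.3 17.6 89.8  0.  72.4 12.7]
xyz [-0.3602, -0.1235, 0.0833] turn [-18.44, -25.88, -69.75]
```

View pics/f.png

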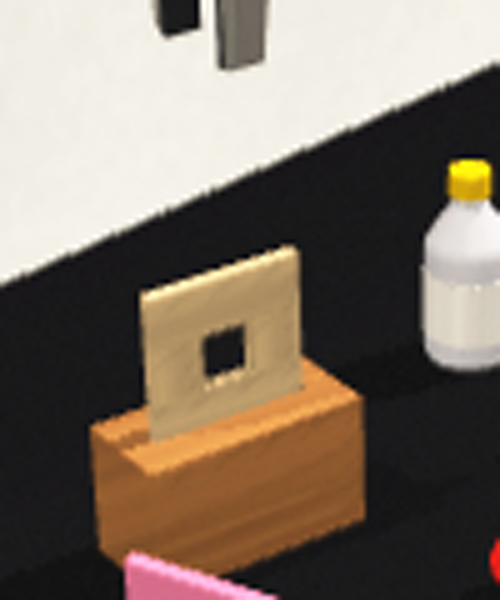

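The plate stands home: its top corners at crop (141,293) and (299,248) match the predicted home position to a few crop pixels. Next is the torch hover.

Request:
carry_out(
  motion=[
    {"xyz": [-0.045,-0.0154,0.0],"turn": [-2.3,-3.2,-8.7],"fingers": -0.3},
    {"xyz": [-0.09,-0.031,0.01],"turn": [-4.6,-6.5,-17.4],"fingers": -0.3},
    {"xyz": [-0.135,-0.046,0.02],"turn": [-6.9,-9.7,-26.2],"fingers": -0.3},
    {"xyz": [-0.18,-0.062,0.035],"turn": [-9.2,-12.9,-34.9],"fingers": -0.3},
    {"xyz": [-0.225,-0.077,0.05],"turn": [-11.5,-16.2,-43.6],"fingers": -0.3},
    {"xyz": [-0.27,-0.093,0.06],"turn": [-13.8,-19.4,-52.3],"fingers": -0.3},
    {"xyz": [-0.315,-0.108,0.07],"turn": [-16.1,-22.6,-61],"fingers": -0.3},
    {"xyz": [-0.3602,-0.1235,0.0833],"turn": [-18.44,-25.88,-69.75],"fingers": -0.3},
  ],
)

```text
time_s: 10.85
tool_pos: [451.6, -280.5, 192.0]
ee_rot: [177.5, 26.4, 142.8]
contact_force: [0.7, 0.7, -0.4]
gripper_width: 0.65
grasp_force: 0.0
```

```bash
python3 -c "
from h import *
gog([483.8,-341.2,91.8],-30,30,back=130);gog([483.8,-341.2,91.8],-30,45,back=130)"
```

```text
q [-32.1   1.6 126.1   0.5  25.8 -85.8]
xyz [-0.0047, -0.0361, 0.005] turn [-0.95, -3.42, -6.45]
q [-32.1   1.6 126.1   0.5  25.8 -85.8]
xyz [0.0237, -0.0392, 0.0105] turn [-1.8, -18.4, -6.3]
```

Request:
carry_out(
  motion=[
    {"xyz": [-0.0047,-0.0361,0.005],"turn": [-0.95,-3.42,-6.45],"fingers": -0.3},
    {"xyz": [-0.0047,-0.0361,0.005],"turn": [-0.95,-3.42,-6.45],"fingers": -0.3},
    {"xyz": [-0.0047,-0.0361,0.005],"turn": [-0.95,-3.42,-6.45],"fingers": -0.3},
    {"xyz": [-0.0047,-0.0361,0.005],"turn": [-0.95,-3.42,-6.45],"fingers": -0.3},
  ],
)

```text
time_s: 11.35
tool_pos: [437.5, -312.5, 189.1]
ee_rot: [179.9, 30.0, 149.8]
contact_force: [-0.6, -0.6, -0.5]
gripper_width: 0.649
grasp_force: 0.0
```

```bash
python3 -c "
from h import *
s=readout.state();print(s['tool_pos'],s['ee_rot'])
gog([483.8,-341.2,91.8],-30,30,back=50);gog([483.8,-341.2,91.8],-30,30,back=0)"
```

```text
[ 437.52678542 -312.51440112  189.08939727] [179.87896442  29.97202793 149.76489518]
q [ -38.5    1.7  128.1   12.    20.9 -108.5]
xyz [0.0015, -0.0017, 0.0802] turn [0.0, -0.03, -0.2]
q [ -38.5    1.7  128.1   12.    20.9 -108.5]
xyz [0.0014, -0.0017, 0.1302] turn [0.0, -0.03, -0.2]
```

Request:
carry_out(
  motion=[
    {"xyz": [0.0014,-0.0017,0.04],"turn": [0,0,-0.2],"fingers": -0.3},
    {"xyz": [0.0014,-0.0017,0.07],"turn": [0,0,-0.2],"fingers": -0.3},
    {"xyz": [0.0014,-0.0017,0.095],"turn": [0,0,-0.2],"fingers": -0.3},
    {"xyz": [0.0014,-0.0017,0.115],"turn": [0,0,-0.2],"fingers": -0.3},
    {"xyz": [0.0014,-0.0017,0.13],"turn": [0,0,-0.2],"fingers": -0.3},
    {"xyz": [0.0014,-0.0017,0.13],"turn": [0,0,-0.2],"fingers": -0.3},
    {"xyz": [0.0014,-0.0017,0.13],"turn": [0,0,-0.2],"fingers": -0.3},
  ],
)

```text
time_s: 12.22
tool_pos: [492.4, -345.8, 76.5]
ee_rot: [-180.0, 30.0, 150.1]
contact_force: [0.5, 0.1, 0.2]
gripper_width: 0.651
grasp_force: 0.0
```

Run:
```python
from h import *
import cv2
s=imaging.snapshot("side")[:,:,::-1];t=imaging.snapshot("top")[:,:,::-1]
cv2.imwrite("pics/g.png",np.hstack([cv2.resize(s[120:230,370:450],None,fx=5,fy=5,interpolation=2),cv2.resize(t[160:270,410:490],None,fx=5,fy=5,interpolation=2)]))
gog([483.8,-341.2,91.8],-30,30,back=0)
```

```text
q [ -37.5   19.7  125.9   39.8    5.9 -136.2]
xyz [0.0011, -0.0, 0.0009] turn [0.01, 0.09, 0.07]
```

View pics/g.png

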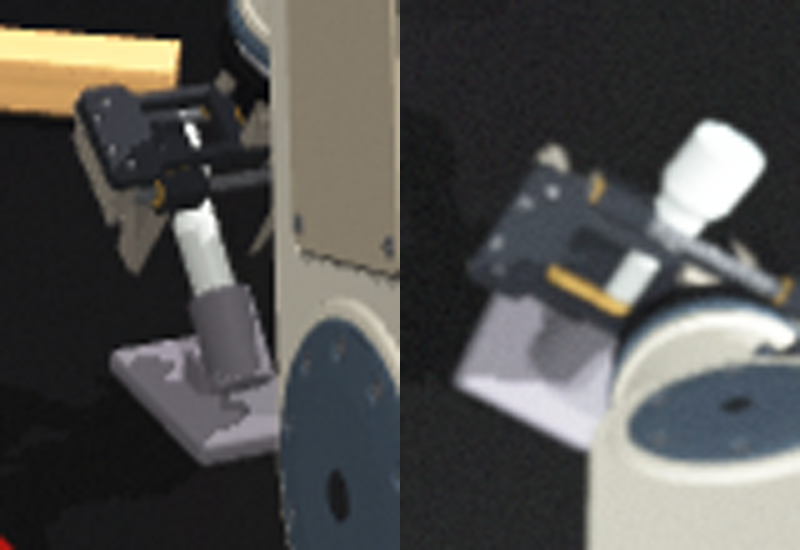

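The fingers straddle the torch handle, at side crop (195,210) and top crop (635,275). The wrist is close to singular, with q5 = 6°, so I ease the tilt to 15° about the grasp point before closing.

```bash
python3 -c "
from h import *
gog([483.8,-341.2,91.8],-30,15)"
```

```text
q [ -37.5   19.7  125.9   39.8    5.9 -136.2]
xyz [0.0059, 0.0, 0.0002] turn [0.0, 15.09, 0.07]
```

Request:
carry_out(
  motion=[
    {"xyz": [0.0015,0,0],"turn": [0,3.8,0],"fingers": -0.3},
    {"xyz": [0.003,0,0],"turn": [0,7.5,0],"fingers": -0.3},
    {"xyz": [0.0045,0,0],"turn": [0,11.3,0],"fingers": -0.3},
    {"xyz": [0.006,0,0],"turn": [0,15,0],"fingers": -0.3},
    {"xyz": [0.006,0,0],"turn": [0,15,0],"fingers": -0.3},
    {"xyz": [0.006,0,0],"turn": [0,15,0],"fingers": -0.3},
  ],
)

```text
time_s: 13.08
tool_pos: [487.2, -343.5, 73.2]
ee_rot: [-180.0, 15.1, 150.0]
contact_force: [-0.4, -0.7, 0.4]
gripper_width: 0.649
grasp_force: 0.0
```

```bash
python3 -c "
from h import *
gog([483.8,-341.2,91.8],-30,15)"
```

```text
q [-36.3  21.6 115.5   3.4  27.9 -99.2]
xyz [-0.0008, 0.0003, -0.0003] turn [-0.03, 0.1, 0.04]
```

Good. Close with 30 N.

Request:
carry_out(
  motion=[
    {"xyz": [0,0,0],"turn": [0,0,0],"fingers": 1},
    {"xyz": [0,0,0],"turn": [0,0,0],"fingers": 1},
    {"xyz": [0,0,0],"turn": [0,0,0],"fingers": 1},
    {"xyz": [0,0,0],"turn": [0,0,0],"fingers": 1},
    {"xyz": [0,0,0],"turn": [0,0,0],"fingers": 1},
    {"xyz": [0,0,0],"turn": [0,0,0],"fingers": 1},
  ],
  force=35,
)

```text
time_s: 13.82
tool_pos: [487.9, -343.0, 73.3]
ee_rot: [180.0, 15.0, 150.0]
contact_force: [1.9, 6.6, 2.0]
gripper_width: 0.251
grasp_force: 35.0
```

```bash
python3 -c "
from h import *
s=readout.state();R=eul(s['ee_rot']);u=np.array([.7071*np.cos(np.pi/6),-.35355,.7071])
print(s['contact_force'],np.round(R.inv().apply(u)*.1,4))"
```

```text
[1.91890466 6.61579869 1.9824982 ] [-0.0866  0.     -0.0499]
```

Request:
carry_out(
  motion=[
    {"xyz": [-0.0087,0,-0.005],"turn": [0,0,0],"fingers": 1},
    {"xyz": [-0.0173,0,-0.01],"turn": [0,0,0],"fingers": 1},
    {"xyz": [-0.026,0,-0.015],"turn": [0,0,0],"fingers": 1},
    {"xyz": [-0.0346,0,-0.02],"turn": [0,0,0],"fingers": 1},
    {"xyz": [-0.0476,0,-0.0275],"turn": [0,0,0],"fingers": 1},
    {"xyz": [-0.0606,0,-0.035],"turn": [0,0,0],"fingers": 1},
    {"xyz": [-0.0736,0,-0.0425],"turn": [0,0,0],"fingers": 1},
    {"xyz": [-0.0866,0,-0.05],"turn": [0,0,0],"fingers": 1},
  ],
)

```text
time_s: 14.82
tool_pos: [549.5, -379.6, 144.8]
ee_rot: [-180.0, 15.1, 150.1]
contact_force: [-0.7, -0.0, -1.5]
gripper_width: 0.248
grasp_force: 34.9
```

```bash
python3 -c "
from h import *
print(readout.state()['tool_pos'],readout.state()['contact_force'])
h=rz(np.radians(-11.4))
g=h@np.array([-150.,0,110])+[626.6,15.3,0];print(g)
gog(g+[0,0,80],-11.4,-30)
g2=h@np.array([-260.,0,240])+[626.6,15.3,0];print(g2);gog(g2,-11.4,-30)"
```

```text
[ 549.50851799 -379.59265214  144.84212069] [-0.71577363 -0.00355767 -1.45339926]
[479.55932381  44.94860106 110.        ]
q [-35.5  21.1 104.1   2.2  39.9 -97.1]
xyz [0.2642, 0.3299, -0.1014] turn [2.43, 44.65, -18.89]
[371.7294946  66.6909085 240.       ]
q [-35.5  21.1 104.1   2.2  39.9 -97.1]
xyz [0.3519, 0.2948, -0.1767] turn [2.43, 44.65, -18.89]
```

Request:
carry_out(
  motion=[
    {"xyz": [-0.01,0,-0.04],"turn": [0,0,0],"fingers": 1},
    {"xyz": [-0.02,0,-0.075],"turn": [0,0,0],"fingers": 1},
    {"xyz": [-0.026,0,-0.097],"turn": [0,0,0],"fingers": 1},
    {"xyz": [0.01,0.03,-0.105],"turn": [0.2,4.5,-1.9],"fingers": 1},
    {"xyz": [0.05,0.06,-0.113],"turn": [0.5,9,-3.8],"fingers": 1},
    {"xyz": [0.09,0.09,-0.121],"turn": [0.7,13.5,-5.7],"fingers": 1},
    {"xyz": [0.13,0.12,-0.13],"turn": [1,18,-7.6],"fingers": 1},
    {"xyz": [0.17,0.15,-0.138],"turn": [1.2,22.5,-9.5],"fingers": 1},
  ],
)

```text
time_s: 15.82
tool_pos: [450.3, -148.0, 233.8]
ee_rot: [-178.1, -7.7, 159.2]
contact_force: [-0.5, 0.6, -1.6]
gripper_width: 0.254
grasp_force: 34.9
```

```bash
python3 -c "
from h import *
g2=rz(np.radians(-11.4))@np.array([-260.,0,220])+[626.6,15.3,0];gog(g2,-11.4,-30)"
```

```text
q [-17.3  10.2 105.   -1.5  72.6 -86.1]
xyz [0.1535, 0.1728, 0.0455] turn [1.23, 22.07, -9.33]
```

Request:
carry_out(
  motion=[
    {"xyz": [0.03,0.035,0.009],"turn": [0.2,4.4,-1.9],"fingers": 1},
    {"xyz": [0.06,0.07,0.018],"turn": [0.5,8.8,-3.7],"fingers": 1},
    {"xyz": [0.092,0.104,0.027],"turn": [0.7,13.2,-5.6],"fingers": 1},
    {"xyz": [0.123,0.138,0.036],"turn": [1,17.6,-7.4],"fingers": 1},
    {"xyz": [0.1535,0.1728,0.0455],"turn": [1.2,22,-9.3],"fingers": 1},
    {"xyz": [0.1535,0.1728,0.0455],"turn": [1.2,22,-9.3],"fingers": 1},
    {"xyz": [0.1535,0.1728,0.0455],"turn": [1.2,22,-9.3],"fingers": 1},
  ],
)

```text
time_s: 16.7
tool_pos: [363.7, 67.2, 203.1]
ee_rot: [-180.0, -29.8, 168.6]
contact_force: [0.3, -0.2, -2.1]
gripper_width: 0.251
grasp_force: 34.9
```

Run:
```python
from h import *
import cv2
g2=rz(np.radians(-11.4))@np.array([-150.,0,112])+[626.6,15.3,0];gog(g2,-11.4,-30)
s=imaging.snapshot("side")[:,:,::-1];t=imaging.snapshot("top")[:,:,::-1]
cv2.imwrite("pics/i.png",np.vstack([cv2.resize(s[80:260,230:430],None,fx=2,fy=2,interpolation=2),cv2.resize(t[130:250,230:430],None,fx=2,fy=2,interpolation=2)]))
```

```text
q [  3.2  16.5 107.3   7.2  85.2 -77.8]
xyz [-0.1475, 0.0012, 0.0392] turn [0.02, 0.23, -0.04]
```

View pics/i.png

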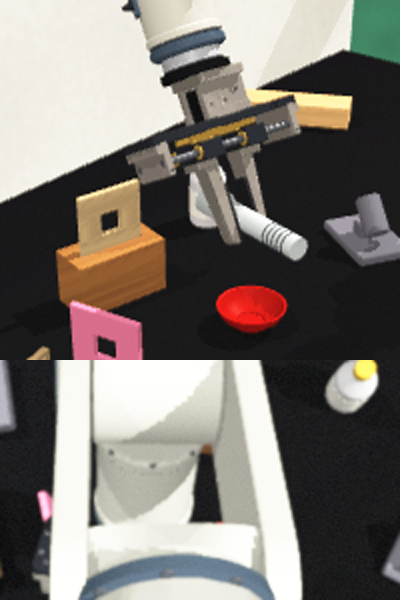

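The torch is held about level, with its tail towards the robot (crop 299,249). The plate is still home and the dish is untouched. Now the final approach.

Request:
carry_out(
  motion=[
    {"xyz": [-0.025,0,0.007],"turn": [0,0,0],"fingers": 1},
    {"xyz": [-0.06,0,0.016],"turn": [0,0.2,0],"fingers": 1},
    {"xyz": [-0.095,0,0.025],"turn": [0,0.2,0],"fingers": 1},
    {"xyz": [-0.12,0.001,0.032],"turn": [0,0.2,0],"fingers": 1},
    {"xyz": [-0.138,0.001,0.037],"turn": [0,0.2,0],"fingers": 1},
    {"xyz": [-0.1475,0.001,0.039],"turn": [0,0.2,0],"fingers": 1},
    {"xyz": [-0.1475,0.001,0.039],"turn": [0,0.2,0],"fingers": 1},
    {"xyz": [-0.1475,0.001,0.039],"turn": [0,0.2,0],"fingers": 1},
  ],
)

```text
time_s: 17.8
tool_pos: [469.3, 46.9, 96.2]
ee_rot: [180.0, -30.0, 168.5]
contact_force: [0.3, 0.4, -1.3]
gripper_width: 0.251
grasp_force: 34.9
```

Run:
```python
from h import *
import cv2
h=rz(np.radians(-11.4));g2=h@np.array([-150.,0,112])+[626.6,15.3,0];gog(g2,-11.4,-30)
s=imaging.snapshot("side")[:,:,::-1]
cv2.imwrite("pics/j.png",cv2.resize(s[110:230,250:400],None,fx=5,fy=5,interpolation=2))
for n,c in [("lens",(-84,0,110)),("lens top",(-84,0,127)),("lens bot",(-84,0,93)),("lens +y",(-84,17,110)),("headback +y",(-114,17,110)),("tail",(-234,0,110)),("tail top",(-234,0,122)),("tail bot",(-234,0,98))]:
    print(n,np.round((proj("side",h@np.array(c,float)+[626.6,15.3,0])-[250,110])*5+2))
```

```text
q [  0.8  32.7  97.7   6.3  79.2 -80.5]
xyz [-0.0012, 0.0001, -0.0002] turn [0.06, -0.04, -0.05]
lens [269. 467.]
lens top [268. 436.]
lens bot [270. 496.]
lens +y [240. 477.]
headback +y [276. 502.]
tail [460. 598.]
tail top [461. 576.]
tail bot [460. 621.]
```

View pics/j.png

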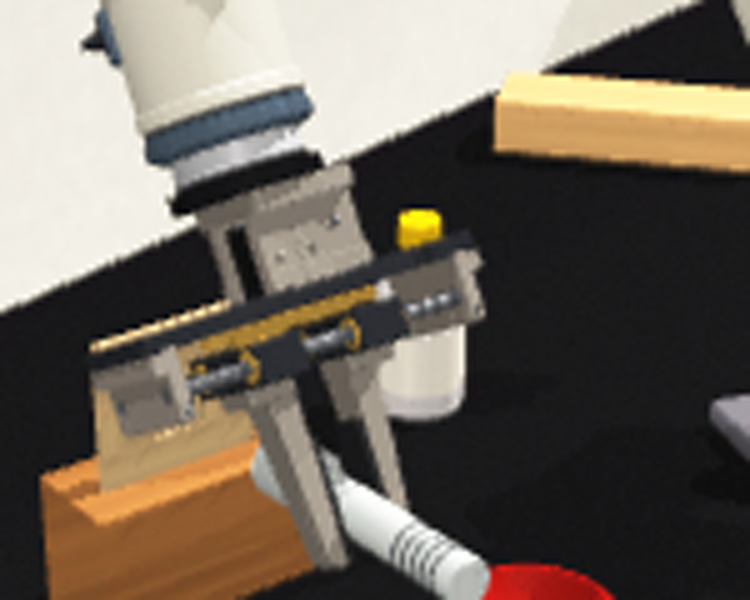

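The torch sits before the window, with its tail at crop (472,578) against (460,598) predicted. The tail looks slightly high, so I'll measure the pitch numerically. That was my last view; I have gone one over the picture limit.

```bash
cat > pitch.py <<'E'
from h import *
import cv2
from scipy.optimize import minimize
k=5;im=cv2.resize(imaging.snapshot("side")[110:240,250:400],None,fx=k,fy=k,interpolation=2)
hsv=cv2.cvtColor(im,cv2.COLOR_RGB2HSV)
m=((hsv[...,2]>110)&(hsv[...,1]<70)).astype(np.uint8);m=cv2.morphologyEx(m,cv2.MORPH_CLOSE,np.ones((17,17)))
win=np.zeros_like(m);cv2.fillPoly(win,[np.array([(385,480),(600,480),(600,649),(385,649)])],1)
m&=win;n,lab,st,_=cv2.connectedComponentsWithStats(m);i=lab[575,465];m=(lab==i).astype(np.uint8);print("mask",st[i])
s=readout.state();R=eul(s["ee_rot"]).as_matrix();g=s["tool_pos"]-18.7*R[:,2];y=R[:,1]
hd=np.array([-R[1,1],R[0,1],0]);hd=hd/np.linalg.norm(hd);hd*=np.sign(hd[0]);z=np.array([0,0,1.])
def pose(v):
    p=np.radians(v[0]);u=np.cos(p)*hd+np.sin(p)*z; return g+v[2]*z-(84+v[1])*u,u
def ren(v):
    t,u=pose(v);w=np.cross(u,y);P=[t+a*u+12*(np.cos(b)*y+np.sin(b)*w) for a in(0,75) for b in np.linspace(0,6.28,40)]
    q=np.array([(proj("side",x)-[250,110])*k+2 for x in P]);o=np.zeros_like(m)
    cv2.fillConvexPoly(o,cv2.convexHull(np.round(q*16).astype(np.int32)),1,shift=4);return o&win
def cost(v):
    o=ren(v);return 1-(o&m).sum()/(o|m).sum()+2e-4*v[2]**2
best=min((minimize(cost,[p,0,0],method="Nelder-Mead",options=dict(initial_simplex=np.array([[p,0,0],[p+4,0,0],[p,8,0],[p,0,5]]))) for p in(-8,-3,2)),key=lambda r:r.fun)
t,u=pose(best.x);S=rz(np.radians(-11.4)).T
print("pitch,slide,up",best.x,best.fun,"tail",S@(t-[626.6,15.3,0]),"lens",S@(t+150*u-[626.6,15.3,0]))
E
python3 pitch.py
```

```text
mask [ 385  480  104  127 6353]
pitch,slide,up [-1.28337176  4.45403767  7.27433572] 0.11904799786831181 tail [-2.39500491e+02  6.64941606e-02  1.21680567e+02] lens [-8.95382217e+01 -1.09419374e-01  1.18320989e+02]
```

Request:
carry_out(
  motion=[
    {"xyz": [-0.003,0,0.001],"turn": [0,0,0],"fingers": 1},
    {"xyz": [-0.0055,0,0.0015],"turn": [0,0,0],"fingers": 1},
    {"xyz": [-0.0055,0,0.0015],"turn": [0,0,0],"fingers": 1},
    {"xyz": [-0.0055,0,0.0015],"turn": [0,0,0],"fingers": 1},
    {"xyz": [-0.0055,0,0.0015],"turn": [0,0,0],"fingers": 1},
    {"xyz": [-0.0055,0,0.0015],"turn": [0,0,0],"fingers": 1},
    {"xyz": [-0.0055,0,0.0015],"turn": [0,0,0],"fingers": 1},
    {"xyz": [-0.0055,0,0.0015],"turn": [0,0,0],"fingers": 1},
  ],
)

```text
time_s: 18.9
tool_pos: [473.4, 46.1, 91.6]
ee_rot: [180.0, -30.1, 168.5]
contact_force: [0.4, 0.5, -2.0]
gripper_width: 0.252
grasp_force: 34.9
```

```bash
python3 pitch.py; python3 -c "
from h import *
s=readout.state();print(s['dq'],s['contact_force'],s['grasp_force']);print(manip.sign_off())"
```

```text
mask [ 385  480   98  132 5892]
pitch,slide,up [-0.67838692  3.86194126  7.71965391] 0.12043307445202221 tail [-2.34754196e+02  6.23756545e-03  1.16512287e+02] lens [-84.7648544   -0.20191788 114.73631541]
[ 0.00820741 -0.04174277 -0.02823687 -0.04433144 -0.03696981 -0.0228259 ] [-0.73474675  0.00298591 -2.2553743 ] 34.93891954421997
the job is handed in; nothing more can be done
None
```

The job is handed in (no verdict was returned): the window plate is home in the stand, and the torch is held about level with its lens about 80 mm before the plate and about 5 mm above the window's axis, by my side-camera estimate; I viewed 11 pictures against the limit of 10.

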